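# Lock the vial carousel with its R-clip

### The job

Lock the vial carousel on its spindle: pick up the R-clip and push its straight leg through the cross hole of the spindle until the bow springs over the spindle and closes again. Let go and leave the clip there, and leave the vials, the stopper and the red bulb where they stand.

Things in the scene. Friction and masses are not known exactly. Their poses are not given: they have to be found in the camera images.
- carousel: Fixed vial carousel: grey base, aluminium disc of 130 mm diameter with eight empty wells (disc top 50 mm above the worktop), dark hub of 44 mm diameter up to 56 mm, and on the axis a bare upright steel spindle of 24 mm diameter, top 95 mm up. Origin: on the axis, on the worktop; z up; x runs along the spindle's cross hole.
- cross_hole (a point): Centre of the cross hole, on the spindle's axis, 80 mm above the worktop. The hole is level, runs right through the spindle along the carousel's x axis, is 9 mm wide and 9 mm high, with rounded mouth sides, and is open at both ends: the clip may enter from either. A black line across the spindle's top shows its direction.
- clip: Loose R-clip of 5 mm steel wire, about 60 g, lying flat. Origin: under the middle of its red grip, a block 36 mm long (x), 20 mm wide (y), 14 mm high (z), to be gripped across its width; z up. The straight leg runs along +x at y = 0, 7 mm above the underside. The spring coil lies at x = 18 to 39 mm, y up to 18 mm; the bowed arm lies beside the leg on the +y side.
- clip_bow (a point): Point on the leg's axis at the middle of the bow: x = 52, y = 0, z = 7 mm in the clip's frame. When the clip is fully home it lies at the cross hole's centre. Once let go, the clip hangs in the hole with a little play, its grip sagging some millimetres.
- clip_leg_tip (a point): Round outer end of the straight leg: x = 92.5, y = 0, z = 7 mm in the clip's frame. The bow first touches the spindle when this tip is some 20 mm inside the hole.
- clip_arm (a joint): Angle (rad) of the bowed arm away from the leg: 0 closed, as it lies and again once sprung over the spindle; 0.1 to 0.2 while its throat (x = 65 mm) passes the spindle. The arm reaches to x = 80, y = 17 mm, its end flared out. Springing it over takes a push of some 5 to 15 N along the leg; pushed about 3 mm past home, the coil bears on the spindle and stops the clip.
- vial_a: Bystander: clear sample vial with white cap, 23 mm diameter, 48 mm high, upright. Origin under its centre.
- vial_c: Bystander: clear sample vial with blue cap, 23 mm diameter, 48 mm high, upright. Origin under its centre.
- stopper: Bystander: brown rubber stopper, 32 mm diameter, 27 mm high. Origin under its centre.
- pipette_bulb: Bystander: red rubber ball (pipette bulb), 62 mm diameter, 57 mm high. Origin under its centre.

How it is judged:
On the way:
1. the bow is being sprung open by the spindle, with the leg in the cross hole (value of joint clip_arm above 0.05 rad and distance between clip_bow and cross_hole below 0.035 m and angle between the x axis of clip and the x axis of carousel, either way round below 0.4 rad).
At the end, for the whole second after the job is handed in: The clip's leg is through the cross hole with the middle of the bow within 7 mm of the hole's centre, the leg within 0.4 rad of the hole's direction, the bow closed again (arm angle under 0.07 rad), the clip let go and at rest (distance between clip_bow and cross_hole below 0.007 m and angle between the x axis of clip and the x axis of carousel, either way round below 0.4 rad and value of joint clip_arm below 0.07 rad and linear speed of clip below 0.02 m/s); the robot touches nothing.
It fails at once if a vial, the stopper or the bulb is moved by more than 30 mm (distance of any of vial_a, vial_c, stopper, pipette_bulb from where it was at the start of the episode above 0.03 m).
It fails at once if a vial is tipped over (angle between any of vial_a, vial_c's own z axis and vertical above 0.6 rad).
It also fails if it takes over 48 s, if anything falls off the work surface, if the arm or the gripper's body presses on something with over 40 N, if the wrist force passes 120 N, or if a joint passes its speed limit or range.

### The arm

A 6-joint arm with a two-finger parallel gripper is mounted at the origin on a cart in front of the work surface, level with it; the furniture and walls round the work are solid. World frame = base frame: x ahead of the robot, y to its left, z up, the work surface at z = 0. Lengths are in m, angles in rad, forces in N, time in s.
With the tool pointing down it reaches from about 0.25 to 0.775 m from the base axis. Payload 4 kg.
Tool frame: the origin (TCP) lies on the centre line of the jaws, within the pads' length; the fingertips stand 25 mm ahead of it and the grasp point (between the pads) lies 6 mm ahead of it; z points along the fingers, y is the line along which they close (so a half turn about z gives the same grasp; the last joint's range is limited). The gripper opens to 94 mm and grips with 3 to 60 N. Pads are 16 mm wide; open, the fingers measure 119 mm over their backs; the gripper's body (75 mm by 177 mm) begins 78 mm behind the grasp point.
Start: joints at [1.171, 0.087, 1.371, -0, 1.684, -0.103], TCP at [0.161, 0.526, 0.231] pointing down, gripper open.
Joint ranges: [-3.1, 3.1], [-0.76, 2.03], [0.27, 2.55], [-1.08, 4.22], [0.17, 2.65], [-2.57, 2.57]. Speed limits (rad/s): [2.79, 2.79, 3.14, 3.14, 3.14, 3.14].

### API

Orientations are given as [roll, pitch, yaw] about the fixed x, y, z axes, in that order (R = Rz(yaw) Ry(pitch) Rx(roll)).
In Python, from bench import robot, imaging gives the robot as it stands. The module is installed in compiled form; this text tells all that it offers.
- The arm moves only by the tool drive_tool, never from a script. Its argument "series" is a list of rows, each a list of 3 entries, a list of its own where there are three numbers: the finger opening in m, from 0 to 0.094, then the shift along the tool's x, y, z in m, then the turn, a rotation vector about the tool's x, y, z in rad. A call has 1 to 5 rows; each row is the pose to reach, as a shift and turn from the pose commanded when the call began, along the tool's axes at that moment; what a row does not reach only later rows make up. A row lasts 1/8 s, in which the tool goes at most 62.5 mm and 10.7 degrees, less where a joint would pass 70% of its speed; a pose out of reach is approached as far as the arm can. A call with a gripper value outside its range is refused whole. The fingers move at their own pace and stop on an object; the grip force is fixed at half the most. Time passes only in rows, so rows that repeat a pose let the fingers close. It gives the time, the measured TCP pose, the force, the opening and the grip force at its end, in the units of the state.
- robot.get_obs(): the state, without advancing time (a new reading comes with each control period).
- imaging.snapshot(name): name is "scene" or "top" or "wrist"; returns the picture (400x640x3 uint8, red, green, blue); there is no depth.
- imaging.get_calibration(name): a dict with "intrinsics" (3x3 intrinsics, pixels), "position" and "rotation" of the camera in the world. Camera axes: x right, y up, looking along -z (the intrinsics and any distortion apply to the point x, -y, -z); pixel columns grow to the right and rows downward; lengths in m; the calibration is good to about 2 mm. A picture is of the moment at which its call begins: read the wrist's pose just before it. get_calibration takes no time and is no camera call; for the wrist camera it gives the pose at the moment of the call.
- robot.close_job(): hands the job in; it is judged then, once.
The state is a dict: "time": time; "joint_positions": joint angles; "qvel": joint speeds; "joint_torque": joint torques, N m; "tool_pos": TCP position; "ee_rot": TCP orientation; "wrist_force": force on the tool from outside, world axes, zero at the start; "wrist_torque": the same for the moment, N m; "width": finger opening in m; "finger_force": force on a finger pad.
Only numpy, scipy, OpenCV 4.12 (cv2) and the standard library are available. Lean on these libraries where they do the work, as an engineer would, in place of code of your own. Each camera call takes 0.05 s, during which the arm holds its last target. There are 200 camera calls.

## Working session

There is one attempt and no reset: what is moved stays moved. The work goes in short steps, Python scripts to look and compute and a tool call to move; the robot and the scene stay as the last step left them, time stands still between calls to the robot, and variables do not carry over. Pictures are saved under pics/ and viewed, at most 10 in all, crops included, and the job is handed in when it is done.

Besides the shell and the picture viewer there is one more tool, called after "Call:" in YAML: its name, and indented under it one key for each argument. drive_tool: Moves the arm, as the interface text tells. Its arguments: {"type":"object","properties":{"series":{"type":"array"}},"required":["series"]}

```bash
mkdir -p pics; cat > h.py <<'E'
import numpy as np,cv2
from bench import robot,imaging
def snap(n,f):
    im=imaging.snapshot(n); cv2.imwrite('pics/'+f,im[:,:,::-1]); return im
def ray(c,u,v):
    K=np.array(c['intrinsics']);d=np.linalg.inv(K)@[u,v,1];d=np.array(c['rotation'])@[d[0],-d[1],-d[2]]
    return np.array(c['position']),d
def onz(c,u,v,z):
    p,d=ray(c,u,v);return p+d*(z-p[2])/d[2]
def proj(c,P):
    q=np.array(c['rotation']).T@(np.array(P)-c['position']);q=np.array(c['intrinsics'])@[q[0],-q[1],-q[2]];return q[:2]/q[2]
E
python3 - <<'E'
from h import *
a=snap('top','top.png');b=snap('scene','scene.png')
for n in('top','scene','wrist'):print(n,imaging.get_calibration(n))
print(robot.get_obs())
E
```

```text
top {'intrinsics': array([[379.62066215,   0.        , 316.36723764],
       [  0.        , 379.62066215, 198.16406507],
       [  0.        ,   0.        ,   1.        ]]), 'position': array([ 0.37227789, -0.02774581,  1.23524811]), 'rotation': array([ 0.07204235,  0.01243666, -1.55994477])}
scene {'intrinsics': array([[401.57067372,   0.        , 309.9249237 ],
       [  0.        , 401.57067372, 194.9200968 ],
       [  0.        ,   0.        ,   1.        ]]), 'position': array([0.01239908, 1.10487669, 0.86230026]), 'rotation': array([ 0.98089872, -0.00428584, -2.75024587])}
wrist {'intrinsics': array([[277.39682729,   0.        , 322.54657031],
       [  0.        , 277.39682729, 201.47257035],
       [  0.        ,   0.        ,   1.        ]]), 'position': array([0.08579426, 0.54871481, 0.38324034]), 'rotation': array([-0.27155687,  0.00285383,  1.27462185])}
{'time': 0.1, 'joint_positions': array([ 1.17091313e+00,  8.79072818e-02,  1.37208396e+00, -3.01148801e-05,
        1.68359133e+00, -1.03109071e-01]), 'qvel': array([-0.00095794, -0.0011326 , -0.00442586,  0.00075814, -0.00025309,
       -0.00210779]), 'joint_torque': array([ 2.65167662e-03, -3.41254342e+01, -3.03300726e+01,  7.19626760e-02,
        3.05264269e-02, -1.10351091e-04]), 'tool_pos': array([0.16068786, 0.52554645, 0.22941658]), 'ee_rot': array([-3.13961023e+00, -1.75043615e-04,  2.84481500e+00]), 'wrist_force': array([ 0.33733354,  0.41598019, -0.013304  ]), 'wrist_torque': array([-0.01711504, -0.00038849, -0.03454611]), 'finger_force': 0.0, 'width': 0.0935964784441996}
```

View pics/top.png

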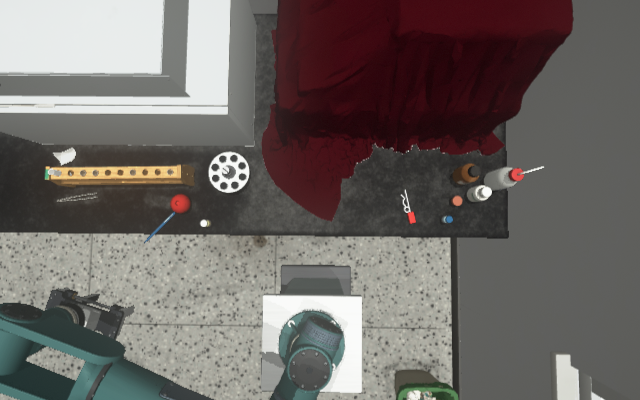

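View pics/scene.png

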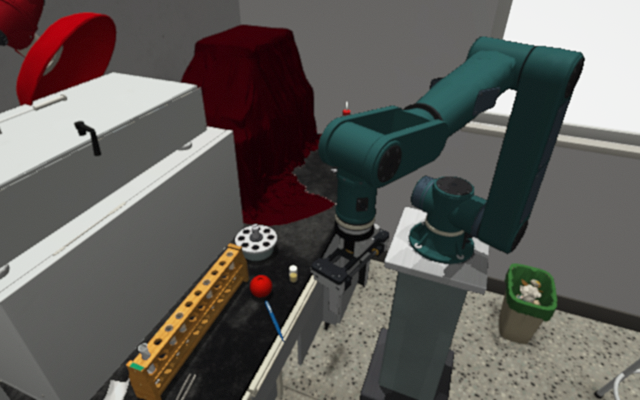

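The top view shows the clip's red grip at (411,217) with its leg pointing up to about (404,190). The carousel is at (229,172), the bulb at (180,204), the white-cap vial at (205,223), and the stopper and blue vial near (457,201) and (447,219). The calibration's rotation is given as rpy angles.

```bash
sed -i 's/^import numpy.*/import numpy as np,cv2\nfrom scipy.spatial.transform import Rotation as Ro\nRM=lambda c:Ro.from_euler("xyz",c["rotation"]).as_matrix()/; s/np.array(c\[.rotation.\])/RM(c)/g' h.py
python3 - <<'E'
from h import *
a=cv2.imread('pics/top.png');c=imaging.get_calibration('top')
for n,(u,v,z) in dict(grip=(411,217,.014),leg=(405,190,.007),hub=(229,171.5,.056),spin=(229,171.5,.095),disc=(229,172,.05),bulb=(180,204,.03),vial=(205,223,.048),stop=(457,201,.027),vc=(447,219,.048),edge=(400,235,0)).items():print(n,onz(c,u,v,z).round(3))
hsv=cv2.cvtColor(a,cv2.COLOR_BGR2HSV);m=cv2.inRange(hsv,(0,150,120),(8,255,255))|cv2.inRange(hsv,(172,150,120),(180,255,255))
n,l,s,ce=cv2.connectedComponentsWithStats(m)
for i in range(1,n):
  if s[i,4]>30:print(s[i],ce[i])
x=cv2.resize(a[160:240,380:480],None,fx=6,fy=6,interpolation=2);y=cv2.resize(a[140:205,195:265],None,fx=6,fy=6,interpolation=2)
y=cv2.copyMakeBorder(y,0,480-y.shape[0],0,0,0)[:,:]
cv2.imwrite('pics/c1.png',cv2.resize(np.hstack([x,y]),None,fx=.78,fy=.78))
E
```

```text
grip [ 0.403 -0.315  0.014]
leg [ 0.49  -0.298  0.007]
hub [0.538 0.263 0.056]
spin [0.533 0.253 0.095]
disc [0.538 0.264 0.05 ]
bulb [0.436 0.424 0.03 ]
vial [0.376 0.336 0.048]
stop [ 0.455 -0.458  0.027]
vc [ 0.397 -0.419  0.048]
edge [ 0.345 -0.283  0.   ]
[511 168  13  13 107] [516.41121495 174.11214953]
[171 195  18  18 264] [179.38257576 203.22727273]
[408 211   8  13  71] [411.36619718 217.35211268]
```

View pics/c1.png

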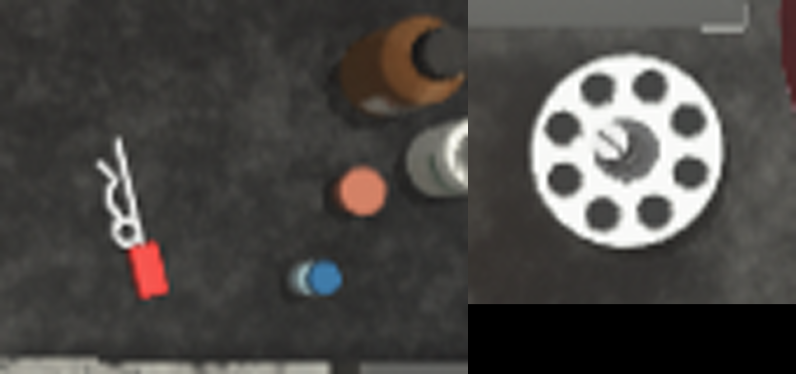

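The enlarged crop shows the clip's leg about 15° left of the world +x axis, with the bow on its left (+y) side. The spindle's line runs from (595,140) to (628,160), so the hole lies along roughly +59° yaw. I plan to grip with tool yaw near 15°, then turn about +44° and enter from the robot side.

```bash
cat >> h.py <<'E'
def go(P,yaw,rpy0=None,p0=None):
    o=robot.get_obs(); R0=Ro.from_euler('xyz',o['ee_rot'] if rpy0 is None else rpy0); p=o['tool_pos'] if p0 is None else p0
    R1=Ro.from_euler('xyz',[np.pi,0,yaw])
    d=R0.inv().apply(np.array(P)-p); r=(R0.inv()*R1).as_rotvec()
    return d.round(4),r.round(4)
E
python3 - <<'E'
from h import *
d=np.deg2rad
P=[(.36,.30,.23),(.42,0,.23),(.40,-.29,.23)];Y=[d(113),d(64),d(15)]
print(*go(P[0],Y[0]))
for i in(1,2):print(*go(P[i],Y[i],[np.pi,0,Y[i-1]],P[i-1]))
E
```

```text
[-0.2566 -0.1574 -0.0003] [-1.900e-03  7.000e-04  8.726e-01]
[-0.2996 -0.062  -0.    ] [ 0.     -0.      0.8552]
[-0.2694  0.1092  0.    ] [-0.     -0.      0.8552]
```

Call:
drive_tool:
  series:
    - [0.094, [-0.051, -0.031, 0], [0, 0, 0.175]]
    - [0.094, [-0.103, -0.063, 0], [0, 0, 0.35]]
    - [0.094, [-0.154, -0.094, 0], [0, 0, 0.524]]
    - [0.094, [-0.205, -0.126, 0], [0, 0, 0.698]]
    - [0.094, [-0.257, -0.157, 0], [0, 0, 0.873]]

```text
time: 0.72
tool_pos: [0.3614, 0.299, 0.2301]
ee_rot: [-3.141, -0.0, 1.966]
wrist_force: [-0.3, 0.5, 0.6]
width: 0.0939
finger_force: 0.0
```

Call:
drive_tool:
  series:
    - [0.094, [-0.06, -0.0124, 0], [0, 0, 0.171]]
    - [0.094, [-0.12, -0.0248, 0], [0, 0, 0.342]]
    - [0.094, [-0.18, -0.0372, 0], [0, 0, 0.513]]
    - [0.094, [-0.24, -0.05, 0], [0, 0, 0.684]]
    - [0.094, [-0.3, -0.062, 0], [0, 0, 0.855]]

```text
time: 1.35
tool_pos: [0.4205, -0.0016, 0.2302]
ee_rot: [-3.142, -0.0, 1.111]
wrist_force: [0.7, -0.5, -1.4]
width: 0.0942
finger_force: 0.0
```

Call:
drive_tool:
  series:
    - [0.094, [-0.054, 0.022, 0], [0, 0, 0.171]]
    - [0.094, [-0.108, 0.044, 0], [0, 0, 0.342]]
    - [0.094, [-0.162, 0.0655, 0], [0, 0, 0.513]]
    - [0.094, [-0.216, 0.087, 0], [0, 0, 0.684]]
    - [0.094, [-0.269, 0.109, 0], [0, 0, 0.855]]

```text
time: 1.98
tool_pos: [0.4, -0.2911, 0.23]
ee_rot: [-3.141, -0.0, 0.256]
wrist_force: [0.2, -0.3, 0.7]
width: 0.0942
finger_force: 0.0
```

Call:
drive_tool:
  series:
    - [0.05, [0, 0, 0], [0, 0, 0]]
    - [0.05, [0, 0, 0], [0, 0, 0]]
    - [0.05, [0, 0, 0], [0, 0, 0]]

```text
time: 2.35
tool_pos: [0.401, -0.2879, 0.2305]
ee_rot: [-3.141, -0.0, 0.264]
wrist_force: [0.5, 0.9, 0.0]
width: 0.0677
finger_force: 0.0
```

```bash
cat > w.py <<'E'
from h import *
import sys
o=robot.get_obs();c=imaging.get_calibration('wrist');a=snap('wrist',sys.argv[1])
print(o['time'],o['tool_pos'].round(4),o['ee_rot'].round(4))
hsv=cv2.cvtColor(a,cv2.COLOR_RGB2HSV);m=cv2.inRange(hsv,(0,130,90),(8,255,255))|cv2.inRange(hsv,(172,130,90),(180,255,255))
n,l,s,ce=cv2.connectedComponentsWithStats(m)
for i in range(1,n):
  if s[i,4]>100:
    pts=np.argwhere(l==i)[:,::-1].astype(np.float32)
    W=np.array([onz(c,*p,.014)[:2] for p in cv2.boxPoints(cv2.minAreaRect(pts))])
    print(s[i],ce[i],'ctr',W.mean(0).round(4),'sides',[(np.linalg.norm(e).round(4),np.degrees(np.arctan2(e[1],e[0])).round(1)) for e in (W[1]-W[0],W[2]-W[1])])
E
python3 w.py w1.png
```

```text
2.35 [ 0.401  -0.2879  0.2305] [-3.1413e+00 -3.0000e-04  2.6430e-01]
[    2     0   231   149 18445] [124.45193819  52.19051233] ctr [ 0.4615 -0.0089] sides [(np.float64(0.176), np.float64(-2.1)), (np.float64(0.2649), np.float64(-74.8))]
[240   0  16   9 108] [247.61111111   3.43518519] ctr [ 0.5824 -0.1489] sides [(np.float64(0.0173), np.float64(-74.8)), (np.float64(0.008), np.float64(-168.6))]
[ 417    0   72   26 1293] [451.33410673  10.82443929] ctr [ 0.6363 -0.3809] sides [(np.float64(0.0818), np.float64(-74.8)), (np.float64(0.0257), np.float64(-155.7))]
[ 471    0  105   64 3232] [520.92976485  38.96039604] ctr [ 0.6339 -0.4722] sides [(np.float64(0.0569), np.float64(-2.6)), (np.float64(0.122), np.float64(-93.3))]
[ 564   22   70   61 2358] [603.87192536  56.38295165] ctr [ 0.6387 -0.5707] sides [(np.float64(0.078), np.float64(-52.8)), (np.float64(0.0584), np.float64(-127.5))]
[336 174  15  26 369] [342.86449864 186.50948509] ctr [ 0.4039 -0.3162] sides [(np.float64(0.0189), np.float64(-74.8)), (np.float64(0.035), np.float64(-163.3))]
```

View pics/w1.png

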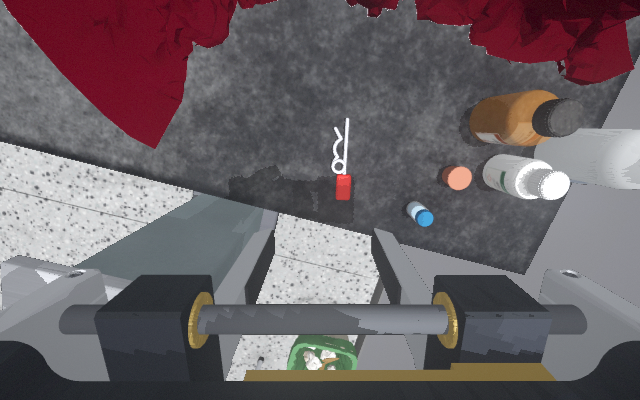

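The wrist view shows the clip's grip at (343,187), and its leg tip at about (348,119) with the bow to the left. The grip measures 19 × 35 mm at (0.404, -0.316), close to its true size.

```bash
python3 - <<'E'
from h import *
c=imaging.get_calibration('wrist');a=cv2.imread('pics/w1.png')
g=cv2.cvtColor(a,cv2.COLOR_BGR2GRAY);m=(g>170).astype(np.uint8)
P=[]
for v in range(118,172):
  us=np.where(m[v,320:360])[0]
  if len(us):P.append(onz(c,320+us.max()-.5*0,v,.007)[:2]);
P=np.array(P);print(P[0],P[-1]);q=P[:34]
vx,vy,x,y=cv2.fitLine(q.astype(np.float32),2,0,.001,.001).ravel();th=np.arctan2(vy,vx);print(np.degrees(th),P[0]-92.5e-3*np.array([vx,vy])*np.sign(vx))
th=th if vx>0 else th+np.pi
print(proj(c,[.404,-.316,.014]))
print(go((.404,-.316,.08),th)); print(go((.404,-.316,.013),th))
E
```

```text
[ 0.49224025 -0.2977172 ] [ 0.42445075 -0.31363951]
12.790598 [ 0.40203557 -0.31819563]
[342.82271405 186.62539752]
(array([-0.0046,  0.0279,  0.1506]), array([-0.    , -0.0004,  0.0412]))
(array([-0.0046,  0.0279,  0.2176]), array([-0.    , -0.0004,  0.0412]))
```

Call:
drive_tool:
  series:
    - [0.05, [-0.005, 0.028, 0.05], [0, 0, 0.04]]
    - [0.05, [-0.005, 0.028, 0.1], [0, 0, 0.04]]
    - [0.05, [-0.005, 0.028, 0.15], [0, 0, 0.04]]
    - [0.05, [-0.005, 0.028, 0.15], [0, 0, 0.04]]
    - [0.05, [-0.005, 0.028, 0.15], [0, 0, 0.04]]

```text
time: 3.02
tool_pos: [0.4044, -0.3179, 0.0827]
ee_rot: [3.139, -0.002, 0.223]
wrist_force: [-0.6, -0.1, 0.4]
width: 0.0495
finger_force: 0.0
```

```bash
python3 w.py w2.png | tail -4; python3 -c "
from h import *
print(go((.403,-.316,.0265),.225))"
```

```text
3.025 [ 0.4044 -0.3179  0.0827] [ 3.1389e+00 -1.9000e-03  2.2310e-01]
[   0    0   46  172 5625] [17.51911111 74.00586667] ctr [ 0.4533 -0.0768] sides [(np.float64(0.031), np.float64(-77.1)), (np.float64(0.1232), np.float64(177.8))]
[583 124  26  17 184] [594.61413043 131.35326087] ctr [ 0.5221 -0.5102] sides [(np.float64(0.0062), np.float64(-25.4)), (np.float64(0.0254), np.float64(-114.6))]
[309 198  24  42 931] [320.22341568 218.9301826 ] ctr [ 0.4047 -0.3164] sides [(np.float64(0.0191), np.float64(-77.2)), (np.float64(0.0367), np.float64(-166.7))]
(array([-0.0014, -0.0031,  0.057 ]), array([ 0.0045, -0.003 , -0.0021]))
```

View pics/w2.png

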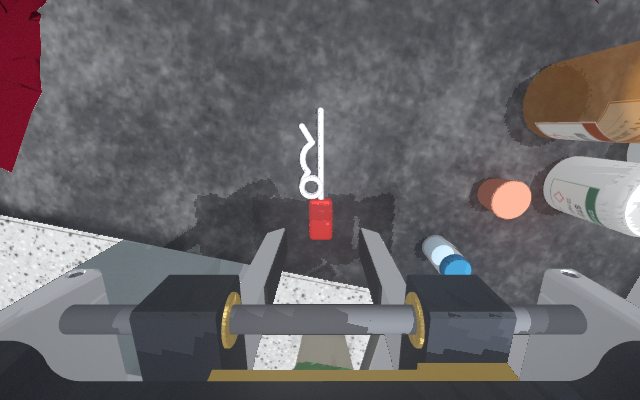

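The grip at (320,219) is centred between the fingers and parallel to them, so I'm going down to close on it.

Call:
drive_tool:
  series:
    - [0.05, [-0.001, -0.002, 0.03], [0, 0, 0]]
    - [0.05, [-0.001, -0.002, 0.054], [0, 0, 0]]
    - [0.05, [-0.001, -0.002, 0.054], [0, 0, 0]]
    - [0.05, [-0.001, -0.002, 0.054], [0, 0, 0]]
    - [0.05, [-0.001, -0.002, 0.054], [0, 0, 0]]

```text
time: 3.7
tool_pos: [0.4029, -0.317, 0.0286]
ee_rot: [3.138, -0.002, 0.222]
wrist_force: [0.2, 0.0, -0.3]
width: 0.0501
finger_force: 0.0
```

Call:
drive_tool:
  series:
    - [0.03, [0, 0, 0.001], [0, 0, 0]]
    - [0.0, [0, 0, 0.001], [0, 0, 0]]
    - [0.0, [0, 0, 0.001], [0, 0, 0]]
    - [0.0, [0, 0, 0.001], [0, 0, 0]]
    - [0.0, [0, 0, 0.001], [0, 0, 0]]

```text
time: 4.32
tool_pos: [0.4017, -0.3159, 0.0254]
ee_rot: [-3.142, -0.0, 0.222]
wrist_force: [0.9, 0.2, 0.2]
width: 0.0201
finger_force: 30.0
```

Call:
drive_tool:
  series:
    - [0.0, [0, 0, 0], [0, 0, 0]]
    - [0.0, [0, 0, 0], [0, 0, 0]]
    - [0.0, [0, 0, 0], [0, 0, 0]]

```text
time: 4.7
tool_pos: [0.4017, -0.3159, 0.0254]
ee_rot: [-3.142, 0.0, 0.222]
wrist_force: [0.1, -0.0, 0.3]
width: 0.0198
finger_force: 30.0
```

```bash
python3 - <<'E'
from h import *
P=[(.4017,-.3159,.0254),(.385,-.31,.23),(.37,-.03,.23),(.45,.13,.2)];Y=[.222,.222,.7,1.03]
for i in(1,2,3):print(*go(P[i],Y[i],[np.pi,0,Y[i-1]],P[i-1]))
E
```

```text
[-0.015  -0.0094 -0.2046] [0. 0. 0.]
[ 0.047  -0.2764 -0.    ] [ 0.     0.    -0.478]
[ 0.1643 -0.0708  0.03  ] [-0.    0.   -0.33]
```

Call:
drive_tool:
  series:
    - [0.0, [0, 0, -0.05], [0, 0, 0]]
    - [0.0, [-0.005, -0.003, -0.1], [0, 0, 0]]
    - [0.0, [-0.01, -0.006, -0.15], [0, 0, 0]]
    - [0.0, [-0.015, -0.009, -0.205], [0, 0, 0]]

```text
time: 5.2
tool_pos: [0.3846, -0.3099, 0.2314]
ee_rot: [-3.14, 0.001, 0.222]
wrist_force: [0.4, -0.9, -0.1]
width: 0.0198
finger_force: 30.0
```

Call:
drive_tool:
  series:
    - [0.0, [0.009, -0.055, 0], [0, 0, -0.096]]
    - [0.0, [0.019, -0.11, 0], [0, 0, -0.19]]
    - [0.0, [0.028, -0.166, 0], [0, 0, -0.287]]
    - [0.0, [0.038, -0.221, 0], [0, 0, -0.382]]
    - [0.0, [0.047, -0.276, 0], [0, 0, -0.478]]

```text
time: 5.82
tool_pos: [0.3697, -0.0291, 0.2304]
ee_rot: [3.141, -0.001, 0.702]
wrist_force: [1.0, -0.8, -1.1]
width: 0.0197
finger_force: 30.0
```

Call:
drive_tool:
  series:
    - [0.0, [0.04, -0.018, 0.008], [0, 0, -0.083]]
    - [0.0, [0.082, -0.035, 0.015], [0, 0, -0.165]]
    - [0.0, [0.123, -0.053, 0.022], [0, 0, -0.248]]
    - [0.0, [0.164, -0.071, 0.03], [0, 0, -0.33]]
    - [0.0, [0.164, -0.071, 0.03], [0, 0, -0.33]]

```text
time: 6.45
tool_pos: [0.4497, 0.1311, 0.1989]
ee_rot: [-3.139, 0.002, 1.034]
wrist_force: [0.4, -0.1, -0.1]
width: 0.0193
finger_force: 30.0
```

Call:
drive_tool:
  series:
    - [0.0, [0, 0, 0], [0, 0, 0]]
    - [0.0, [0, 0, 0], [0, 0, 0]]
    - [0.0, [0, 0, 0], [0, 0, 0]]

```text
time: 6.82
tool_pos: [0.4499, 0.1282, 0.201]
ee_rot: [3.141, -0.001, 1.028]
wrist_force: [-0.4, -0.5, -0.8]
width: 0.0197
finger_force: 30.0
```

```bash
python3 w.py w3.png | head -1;python3 -c "
from h import *;snap('top','top3.png');snap('scene','scene3.png')"
```

```text
6.825 [0.4499 0.1282 0.201 ] [ 3.1408e+00 -6.0000e-04  1.0280e+00]
```

View pics/w3.png

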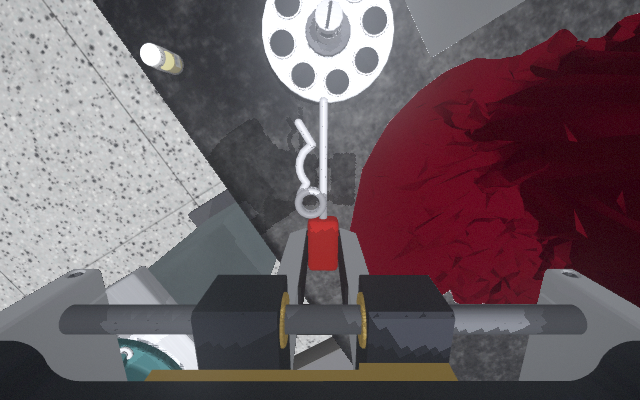

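The wrist view shows the clip held straight, its leg tip at about (323,98). The spindle top is near (328,15), with its line almost parallel to the leg, so I'll measure these precisely.

```bash
cat > m.py <<'E'
from h import *
import sys
f=sys.argv[1];c=imaging.get_calibration('wrist');o=robot.get_obs();a=cv2.imread('pics/'+f);g=cv2.cvtColor(a,cv2.COLOR_BGR2GRAY)
zl=o['tool_pos'][2]-.0184
# leg: bright pixels rows, cast on leg height
R=Ro.from_euler('xyz',o['ee_rot'])
for v in range(102,200,16):
  r=g[v,312:340];us=np.where(r>(r.max()+90)/2)[0]+312
  P=onz(c,us[us>316].mean(),v,zl);print('leg',v,us.min(),us.max(),R.inv().apply(P-o['tool_pos']).round(4))
P=onz(c,323.3,97.5,zl);print('tip tool',R.inv().apply(P-o['tool_pos']).round(4),P.round(4))
cv2.imwrite('pics/z_'+f,cv2.resize(a[0:110,255:400],None,fx=5,fy=5,interpolation=2))
E
python3 m.py w3.png
```

```text
leg 102 312 339 [0.0905 0.0031 0.0184]
leg 118 312 339 [0.0816 0.0031 0.0184]
leg 134 312 339 [0.0723 0.0032 0.0184]
leg 150 312 339 [0.0628 0.0032 0.0184]
leg 166 312 339 [0.0529 0.0033 0.0184]
leg 182 312 339 [0.0428 0.0033 0.0184]
leg 198 312 339 [0.0323 0.0034 0.0184]
tip tool [0.093  0.0003 0.0184] [0.4982 0.2081 0.1824]m.py:8: RuntimeWarning: overflow encountered in scalar add
  r=g[v,312:340];us=np.where(r>(r.max()+90)/2)[0]+312
```

View pics/z_w3.png

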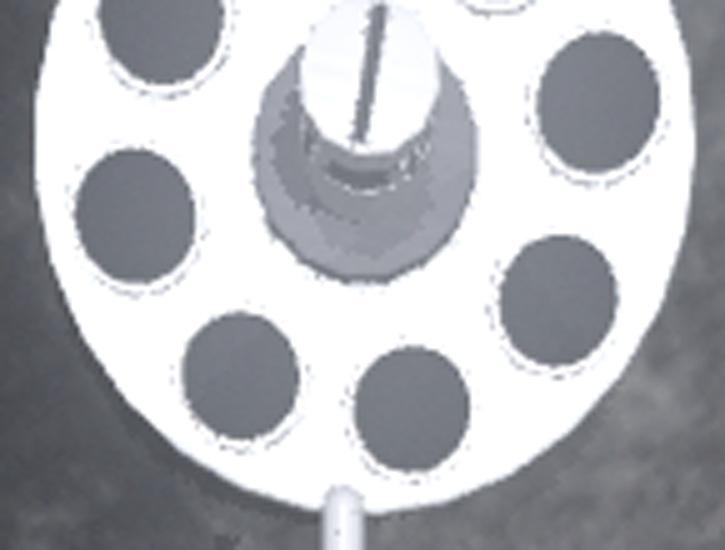

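The zoomed crop shows the spindle top with edges at 300 and 440 px and its near edge at 155 px. The line runs from (379,8) to (358,138), the hub's near edge is at (363,282), and the disc's near edge is at row 512. I'll cast these into the world.

```bash
python3 - <<'E'
from h import *
c=imaging.get_calibration('wrist');o=robot.get_obs();R=Ro.from_euler('xyz',o['ee_rot']);tp=o['tool_pos']
f=lambda X,Y,z:R.inv().apply(onz(c,255+(X-2)/5,(Y-2)/5,z)-tp)
A=f(358,138,.095);B=f(379,8,.095);d=B-A;print('line A,B',A,B,'len',np.linalg.norm(d),'ang',np.degrees(np.arctan2(d[1],d[0])))
print('spx L R',f(300,72,.095),f(440,72,.095));n=f(368,155,.095);print('top near+12',n+[.012,0,0])
print('hub near+22',f(363,282,.056)+[.022,0,0],'L,R',f(252,140,.056),f(478,140,.056))
print('disc near+65',f(362,514,.05)+[.065,0,0],'L,R',f(35,140,.05),f(695,140,.05))
E
```

```text
line A,B [0.15506825 0.00279023 0.10587377] [0.17363388 0.00610782 0.10588437] len 0.01885972431286057 ang 10.131547517515507
spx L R [ 0.16458902 -0.0067303   0.10587362] [0.16460387 0.01615355 0.10588502]
top near+12 [0.16458035 0.00445863 0.10587341]
hub near+22 [0.16380516 0.0042953  0.14486815] L,R [ 0.16624781 -0.01694417  0.14486934] [0.16627573 0.02604222 0.14489076]
disc near+65 [0.1645226  0.00440074 0.15084784] L,R [ 0.16798708 -0.0593877   0.15084903] [0.16807025 0.06866998 0.15091287]
```

```bash
python3 - <<'E'
from h import *
c=imaging.get_calibration('wrist');o=robot.get_obs();R=Ro.from_euler('xyz',o['ee_rot']);tp=o['tool_pos']
g=cv2.cvtColor(cv2.imread('pics/w3.png'),cv2.COLOR_BGR2GRAY).astype(int);zl=tp[2]-.0184
L=[]
for v in range(106,190,6):
  r=g[v,317:333]; w=np.clip(r-170,0,None); L.append(R.inv().apply(onz(c,317+(w*np.arange(16)).sum()/w.sum(),v,zl)-tp)[:2])
L=np.array(L);print(L.round(4).tolist());k=np.polyfit(L[:,0],L[:,1],1);print('leg ang',np.degrees(np.arctan(k[0])),'y at 0.05',np.polyval(k,.05))
S=R.apply([.1645,.0045,.1209])+tp;S[2]=.0984;print('spindle',S)
yaw=o['ee_rot'][2]-np.radians(10.1-np.degrees(np.arctan(k[0])))
R1=Ro.from_euler('xyz',[np.pi,0,yaw])
for s in(.115,.0525):
  T=S-R1.apply([s,np.polyval(k,.09),0]);print(s,T,yaw,go(T,yaw))
E
```

```text
[[0.0883, 0.0003], [0.0849, 0.0003], [0.0815, 0.0002], [0.0781, 0.0003], [0.0746, 0.0002], [0.0711, 0.0002], [0.0676, 0.0002], [0.064, 0.0002], [0.0603, 0.0001], [0.0567, 0.0002], [0.0529, 0.0002], [0.0492, 0.0002], [0.0454, 0.0002], [0.0415, 0.0002]]
leg ang 0.13190562490684904 y at 0.05 0.00018885464799363972
spindle [0.53876481 0.26718426 0.0984    ]
0.115 [0.46306202 0.18061541 0.0984    ] 0.8547034839067637 (array([ 0.0513, -0.0157,  0.1024]), array([ 0.0005, -0.0005,  0.174 ]))
0.0525 [0.50408966 0.22776392 0.0984    ] 0.8547034839067637 (array([ 0.1129, -0.0049,  0.1024]), array([ 0.0005, -0.0005,  0.174 ]))
```

Call:
drive_tool:
  series:
    - [0.0, [0.017, -0.005, 0.034], [0, 0, 0.087]]
    - [0.0, [0.034, -0.01, 0.068], [0, 0, 0.174]]
    - [0.0, [0.046, -0.0165, 0.09], [0, 0, 0.174]]
    - [0.0, [0.046, -0.0165, 0.1024], [0, 0, 0.174]]
    - [0.0, [0.046, -0.0165, 0.1024], [0, 0, 0.174]]

```text
time: 7.6
tool_pos: [0.459, 0.1765, 0.0974]
ee_rot: [-3.141, 0.002, 0.856]
wrist_force: [-0.0, 0.9, -0.6]
width: 0.0195
finger_force: 30.0
```

Call:
drive_tool:
  series:
    - [0.0, [0, 0, 0], [0, 0, 0]]
    - [0.0, [0, 0, 0], [0, 0, 0]]
    - [0.0, [0, 0, 0], [0, 0, 0]]

```text
time: 7.98
tool_pos: [0.46, 0.1769, 0.0989]
ee_rot: [3.141, -0.001, 0.855]
wrist_force: [0.3, -0.8, -1.1]
width: 0.0193
finger_force: 30.0
```

```bash
python3 w.py w4.png | head -1; python3 -c "
from h import *
a=cv2.imread('pics/w4.png')
snap('scene','scene4.png');b=cv2.imread('pics/scene4.png')
x=cv2.resize(a[0:200,240:420],None,fx=2.5,fy=2.5,interpolation=2);y=cv2.resize(b[205:280,225:305],None,fx=4.2,fy=4.2,interpolation=2)
y=cv2.copyMakeBorder(y,0,500-y.shape[0],0,0,0);cv2.imwrite('pics/z4.png',np.hstack([x,y]))"
```

```text
7.975 [0.46   0.1769 0.0989] [ 3.1407e+00 -1.4000e-03  8.5540e-01]
```

View pics/z4.png

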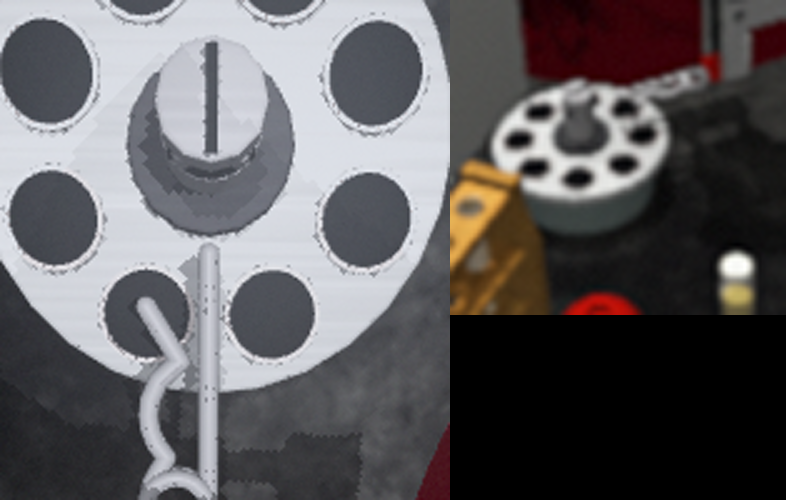

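The leg (crop x ≈ 208) and the spindle's line (x ≈ 211) are parallel and nearly in line. I'll compute the remaining offset at the two heights.

```bash
python3 - <<'E'
from h import *
c=imaging.get_calibration('wrist');o=robot.get_obs();R=Ro.from_euler('xyz',o['ee_rot']);tp=o['tool_pos']
f=lambda X,Y,z:(R.inv().apply(onz(c,240+(X-1)/2.5,(Y-1)/2.5,z)-tp)).round(4)
print('top L R',f(155,97,.095),f(267,97,.095),'near+12',f(211,158,.095)+[.012,0,0]);print('line',f(211.5,152,.095),f(211.5,42,.095))
print('hub L R',f(128,140,.056),f(295,140,.056))
for Y in(246,300,380,480):print('leg',f(208.5,Y,tp[2]-.0184))
E
```

```text
top L R [ 0.1198 -0.0107  0.0036] [0.1198 0.0119 0.0036] near+12 [0.1206 0.0006 0.0036]
line [0.1097 0.0007 0.0036] [0.1296 0.0007 0.0036]
hub L R [ 0.1203 -0.0205  0.0426] [0.1203 0.0223 0.0426]
leg [0.0927 0.0001 0.0185]
leg [0.0806 0.0002 0.0185]
leg [0.0618 0.0002 0.0184]
leg [0.0365 0.0002 0.0184]
```

Call:
drive_tool:
  series:
    - [0.0, [0.006, 0.0005, 0.0005], [0, 0, 0]]
    - [0.0, [0.012, 0.0005, 0.0005], [0, 0, 0]]
    - [0.0, [0.018, 0.0005, 0.0005], [0, 0, 0]]
    - [0.0, [0.024, 0.0005, 0.0005], [0, 0, 0]]
    - [0.0, [0.03, 0.0005, 0.0005], [0, 0, 0]]

```text
time: 8.7
tool_pos: [0.4799, 0.1998, 0.0975]
ee_rot: [-3.142, -0.0, 0.856]
wrist_force: [0.1, -0.4, -0.4]
width: 0.0199
finger_force: 30.0
```

No contact force with the tip about 14 mm inside the hole, so I'm pushing on.

Call:
drive_tool:
  series:
    - [0.0, [0.004, 0, 0], [0, 0, 0]]
    - [0.0, [0.008, 0, 0], [0, 0, 0]]
    - [0.0, [0.012, 0, 0], [0, 0, 0]]
    - [0.0, [0.016, 0, 0], [0, 0, 0]]
    - [0.0, [0.02, 0, 0], [0, 0, 0]]

```text
time: 9.32
tool_pos: [0.4894, 0.2122, 0.0962]
ee_rot: [-3.139, 0.011, 0.856]
wrist_force: [-9.7, -8.4, 2.9]
width: 0.0197
finger_force: 30.0
```

Call:
drive_tool:
  series:
    - [0.0, [0.004, 0, 0], [0, 0, 0]]
    - [0.0, [0.008, 0, 0], [0, 0, 0]]
    - [0.0, [0.012, 0, 0], [0, 0, 0]]
    - [0.0, [0.0165, 0, 0], [0, 0, 0]]
    - [0.0, [0.0165, 0, 0], [0, 0, 0]]

```text
time: 9.95
tool_pos: [0.5046, 0.2272, 0.098]
ee_rot: [3.14, -0.002, 0.856]
wrist_force: [-0.2, -0.3, -0.7]
width: 0.0196
finger_force: 30.0
```

```bash
python3 w.py w5.png | head -1; python3 -c "
from h import *
a=cv2.imread('pics/w5.png');print(robot.get_obs()['wrist_force'])
cv2.imwrite('pics/z5.png',cv2.resize(a[60:300,230:430],None,fx=2.5,fy=2.5,interpolation=2))"
```

```text
9.95 [0.5046 0.2272 0.098 ] [ 3.140e+00 -1.700e-03  8.559e-01]
[ 0.39649876  0.01487774 -0.55783491]
```

View pics/z5.png

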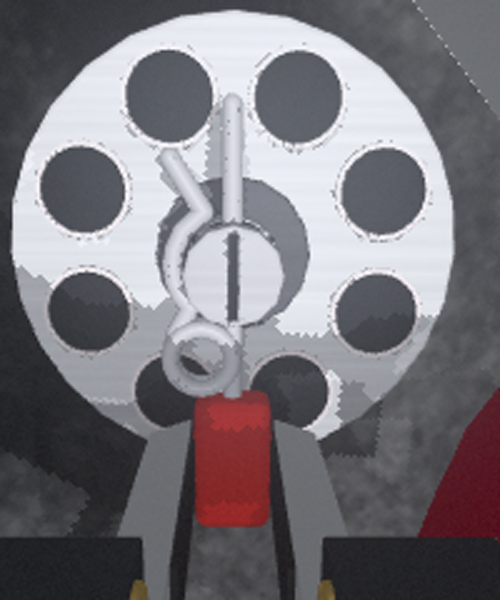

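The bow has passed the spindle and closed behind it: leg tip at crop (232,95), spindle top centred at (234,275). I'll check that it's home before letting go.

```bash
python3 - <<'E'
from h import *
c=imaging.get_calibration('wrist');o=robot.get_obs();R=Ro.from_euler('xyz',o['ee_rot']);tp=o['tool_pos']
f=lambda X,Y,z:(R.inv().apply(onz(c,230+(X-1)/2.5,60+(Y-1)/2.5,z)-tp)).round(4)
t=f(232,94,.0796);n=f(234,326,.095)+[.012,0,0];print(t,n,'bow',t[0]-.0405,'far-12',f(234,226,.095)-[.012,0,0])
E
```

```text
[ 0.0931 -0.0002  0.0185] [0.0532 0.0003 0.003 ] bow 0.0526 far-12 [0.0521 0.0003 0.003 ]
```

Home to within 1 mm. I'm letting go with a modest opening, then lifting away.

Call:
drive_tool:
  series:
    - [0.03, [0, 0, 0], [0, 0, 0]]
    - [0.045, [0, 0, 0], [0, 0, 0]]
    - [0.045, [0, 0, 0], [0, 0, 0]]
    - [0.045, [0, 0, 0], [0, 0, 0]]
    - [0.045, [0, 0, 0], [0, 0, 0]]

```text
time: 10.62
tool_pos: [0.5035, 0.2269, 0.0976]
ee_rot: [-3.142, -0.0, 0.856]
wrist_force: [0.6, -0.3, 0.8]
width: 0.0454
finger_force: 0.0
```

Call:
drive_tool:
  series:
    - [0.045, [0, 0, -0.02], [0, 0, 0]]
    - [0.045, [0, 0, -0.05], [0, 0, 0]]
    - [0.045, [-0.01, 0, -0.1], [0, 0, 0]]
    - [0.045, [-0.01, 0, -0.1], [0, 0, 0]]
    - [0.045, [-0.01, 0, -0.1], [0, 0, 0]]

```text
time: 11.25
tool_pos: [0.4968, 0.2193, 0.1972]
ee_rot: [-3.141, 0.0, 0.856]
wrist_force: [-0.0, -0.1, -0.2]
width: 0.0453
finger_force: 0.0
```

```bash
python3 w.py w6.png | head -1; python3 -c "
from h import *
a=cv2.imread('pics/w6.png')
cv2.imwrite('pics/z6.png',cv2.resize(a[60:300,230:430],None,fx=2.5,fy=2.5,interpolation=2))"
```

```text
11.25 [0.4968 0.2193 0.1972] [-3.1414e+00  1.0000e-04  8.5570e-01]
```

View pics/z6.png

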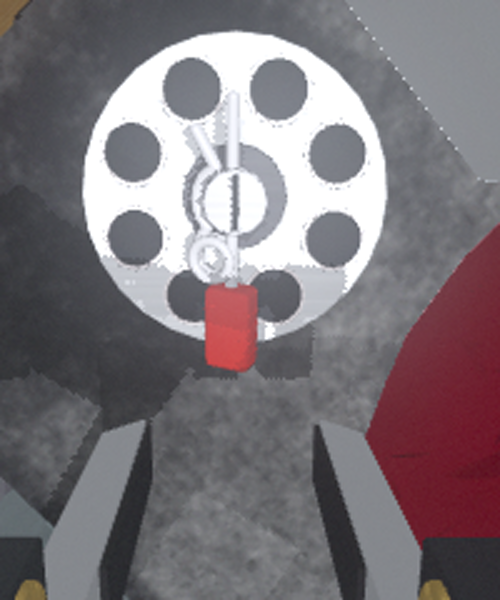

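The clip hangs in the hole with its bow closed round the spindle (spindle at (235,200), grip at (230,325)), and the fingers are clear. I'm handing in.

```bash
python3 -c "
from h import *
print(robot.close_job())"
```

```text
the job is handed in; nothing more can be done
None
```

The R-clip is through the spindle's cross hole with its bow closed (within about 1 mm of home before release), let go with the gripper clear; the job is handed in, no verdict was shown, and I did not re-check the vials, stopper and bulb at the end.

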